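# Nest the beakers in their dock

## Task

Put the three black beakers away as one nested stack in the low U-shaped steel dock. The brown bottle now standing in the dock has to go on a free spot of the table, upright and a hand's breadth (10 cm) away from the dock; the middle beaker is to be slid along the table, not lifted or tipped over, right to the back of the dock; and the left and right beakers are to end up nested upright in it, one in the other, in either order and fully down. Leave everything else where it is.

Things in the scene. Friction and masses are not known exactly. Their poses are not given: they have to be found in the camera images.
- dock_seat (a point): Fixed low dock of bent steel strap, 27 mm high, no floor: a half circle of 55 mm inner radius, then 35 mm straight arms 110 mm apart, then ends flaring to a mouth 154 mm wide, 68 mm from the centre. The point is the half circle's centre on the table, where the middle beaker's axis belongs (against the back it is 3 mm beyond). x points to the back of the U, away from the mouth.
- beaker_base_mid (a point): Middle beaker, tapered black plastic, upright before the dock's mouth; bottom of the stack. 134 mm tall, rim 134 mm across with a 20 mm collar, foot 100 mm across, open on top, 0.11 kg. Its wall leans out (radius 54 mm at 45 mm height, 67 mm at the rim): push it low, 30 to 60 mm up; pushed at the rim it tips. The point is on the axis, 67 mm above the foot; z up.
- beaker_left_mid (a point): Left beaker (largest y), black, tapered. 134 mm tall, rim 134 mm across with a 20 mm collar, foot 100 mm across, open on top, 0.11 kg. Wall 3 to 5 mm: pinch the rim, one finger inside, 65 mm from the axis. Nests self-centring, stopping with its foot 47 mm above the foot of the beaker under it. The point is on the axis, 67 mm above the foot; z up.
- beaker_right_mid (a point): Right beaker (smallest y), same shape. 134 mm tall, rim 134 mm across with a 20 mm collar, foot 100 mm across, open on top, 0.11 kg. Wall 3 to 5 mm: pinch the rim, one finger inside, 65 mm from the axis. Nests self-centring, stopping with its foot 47 mm above the foot of the beaker under it. The point is on the axis, 67 mm above the foot; z up.
- bottle_mid (a point): Small brown medicine bottle with a white cap, 44 mm diameter, 90 mm tall, 0.05 kg, standing upright in the dock. The point is its centre, half-way up; z runs up. For its new spot: the unlisted equipment along the back stands entirely beyond x = 0.69.
- tape_roll: Bystander, leave alone. Beige roll of tape lying flat, 82 mm across, 30 mm high; origin at the centre of its underside.
- tweezers: Bystander, leave alone. Steel tweezers lying flat, 151 mm long (along y), 17 mm wide, 9 mm high; origin under the middle.
- swab_glass: Bystander, leave alone. Small glass with wooden applicators, 42 mm across, 86 mm tall; origin at the centre of its underside.
- slide_box: Bystander, leave alone. Grey-beige flat carton, 60 x 90 x 32 mm (x, y, z); origin at the centre of its underside.
- petri_dish: Bystander, leave alone. Clear flat round dish with lid, 69 mm across, 15 mm high; origin at the centre of its underside.
Mind the look-alikes: they are no part of the job. What is shaped like the part that bears bottle_mid but orange or red is not meant.

How it is judged:
By the outcome, as a careful person would: the job done as asked, in the order asked, and still so for the second after the job is handed in, with the robot touching nothing.
It also fails if it takes over 64 s, if anything falls off the work surface, if the arm or the gripper's body presses on something with over 40 N, if the wrist force passes 120 N, or if a joint passes its speed limit or range.

## Robot

A 6-joint arm with a two-finger parallel gripper is mounted at the origin on a cart in front of the work surface, level with it; the furniture and walls round the work are solid. World frame = base frame: x ahead of the robot, y to its left, z up, the work surface at z = 0. Lengths are in mm, angles in rad, forces in N, time in s.
With the tool pointing down it reaches from about 275 to 1000 mm from the base axis. Payload 8.4 kg.
Tool frame: the origin (TCP) lies between the finger pads; the fingertips stand r.finger_overhang ahead of it and the grasp point (between the pads) is the TCP (r.finger_overhang is the distance from the TCP to the fingertips, in mm); z points along the fingers, y is the line along which they close (so a half turn about z gives the same grasp; the last joint's range is limited). The gripper opens to 85 mm and grips with 20 to 120 N. Pads are 22 mm wide; open, the fingers measure 114 mm over their backs; the gripper's body (76 mm by 85 mm) begins 54 mm behind the grasp point. The pads swing forward as they close: fully open they stand 13 mm farther back than shut.
Start: joints at [1.317, 0.353, 1.633, -0, 1.155, -0.002], TCP at [155.716, 605.294, 250.281] pointing down, gripper open.
Joint ranges: [-2.63, 2.63], [-0.92, 2.1], [0.06, 2.66], [-1.3, 4.44], [0, 2.69], [-3.02, 3.02]. Speed limits (rad/s): [2.22, 2.22, 2.79, 3.14, 3.14, 3.14].

## Interface

Orientations are given as [roll, pitch, yaw] about the fixed x, y, z axes, in that order (R = Rz(yaw) Ry(pitch) Rx(roll)).
In Python, from rig import r, cams, sign_off gives the robot as it stands.
- The arm moves only by the shell command python3 -m crank 'ROWS' [FORCE]. ROWS is JSON, a list of rows, each a list of 7 numbers: the shift along the tool's x, y, z in m, then the turn, a rotation vector about the tool's x, y, z in rad, then the closure, from 0 (fully open) to 1 (shut). In form: [[dx, dy, dz, ax, ay, az, gripper], ...]. A call has 1 to 5 rows; each row is the pose to reach, as a shift and turn from the pose commanded when the call began, along the tool's axes at that moment; what a row does not reach only later rows make up. A row lasts 1/10 s, in which the tool goes at most 50 mm and 8.59 degrees, less where a joint would pass 70% of its speed; a pose out of reach is approached as far as the arm can. A call with a gripper value outside its range is refused whole. The fingers move at their own pace and stop on an object; FORCE is the grip in N (left out, the last holds). Time passes only in rows, so rows that repeat a pose let the fingers close. It gives the time, the measured TCP pose, the force, the opening and the grip force at its end, in the units of the state.
- r.sense(): the state, without advancing time (a new reading comes with each control period).
- cams.grab_frame(name): name is "scene" or "side" or "wrist"; returns a dict with "image" (384x512x3 uint8, red, green, blue), "fx", "fy", "cx", "cy" (pixels), "position" and "orientation" of the camera in the world. Camera axes: x right, y down, z forward; pixel columns grow to the right and rows downward; lengths in mm; the calibration is good to about 2 mm. The wrist camera is an equidistant fisheye: a pixel r from the principal point sees the ray r / f radians off the axis. A picture is of the moment at which its call begins. There is no depth.
- sign_off(): hands the job in; it is judged then, once.
The state is a dict: "clock": time; "qpos": joint angles; "qvel": joint speeds; "joint_efforts": joint torques, N m; "eef_pos": TCP position; "tcp_rot": TCP orientation; "contact_force": force on the tool from outside, world axes, zero at the start; "wrist_torque": the same for the moment, N m; "opening": opening from 0.0 (shut) to 1.0 (fully open); "grasp_force": force on a finger pad.
Only numpy, scipy, OpenCV 4.12 (cv2) and the standard library are available. Lean on these libraries where they do the work, as an engineer would, in place of code of your own. Each camera call takes 0.05 s, during which the arm holds its last target. There are 200 camera calls.

## Working session

There is one attempt and no reset: what is moved stays moved. The work goes in short steps, Python scripts to look and compute and a shell command to move; the robot and the scene stay as the last step left them, time stands still between calls to the robot, and variables do not carry over. Pictures are saved under pics/ and viewed, at most 10 in all, crops included, and the job is handed in when it is done.

```bash
ls; mkdir -p pics
python3 - <<'E'
from rig import r,cams
import cv2,pickle
s=r.sense();print(s);print(r.finger_overhang)
fs={}
for n in("scene","side"):
    f=cams.grab_frame(n);fs[n]=f
    print(n,{k:v for k,v in f.items() if k!='image'})
pickle.dump(fs,open('f0.pkl','wb'))
im=[cv2.resize(fs[n]['image'][:,:,::-1],(800,600)) for n in fs]
for n,i in zip(fs,im): cv2.imwrite(f'pics/{n}0.png',i)
E
```

```text
pics
{'clock': 0.0, 'qpos': array([ 1.31658875e+00,  3.53669692e-01,  1.63417447e+00,  4.78083447e-05,
        1.15522439e+00, -2.40170481e-03]), 'qvel': array([ 3.74725842e-04,  1.25491546e-03,  1.38671236e-03,  6.76663444e-05,
       -6.34670133e-04,  1.15864263e-03]), 'joint_efforts': array([ 1.80521431e-03, -6.05228519e+01, -3.42083967e+01,  3.30432522e-04,
        8.89875664e-03, -6.81780733e-06]), 'eef_pos': array([155.58693665, 604.82689195, 249.53096531]), 'tcp_rot': array([-3.14011686e+00, -4.72551800e-05,  2.88976741e+00]), 'contact_force': array([ 1.55888725,  0.35092876, -0.38635031]), 'wrist_torque': array([-0.05700793,  0.01956329,  0.00871179]), 'grasp_force': 0.0, 'opening': 0.9977367202436431}
19.0
scene {'fx': 474.7879169352098, 'fy': 474.7879169352098, 'cx': 246.3832245009511, 'cy': 196.1607007680239, 'position': array([ -232.64989081, -1030.01836151,  1239.89791923]), 'orientation': array([-2.3177641 ,  0.02175266, -0.67889167])}
side {'fx': 401.2275055508371, 'fy': 401.2275055508371, 'cx': 254.19322883527585, 'cy': 193.6691930267879, 'position': array([ 459.11581838, -986.40881017,  954.7012614 ]), 'orientation': array([-2.32879479,  0.01283871, -0.09307795])}
```

View pics/scene0.png

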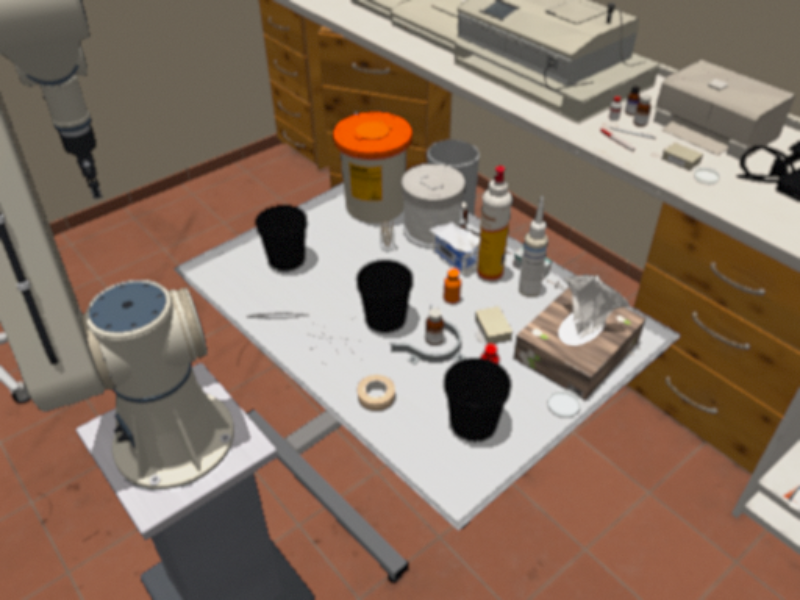

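View pics/side0.png

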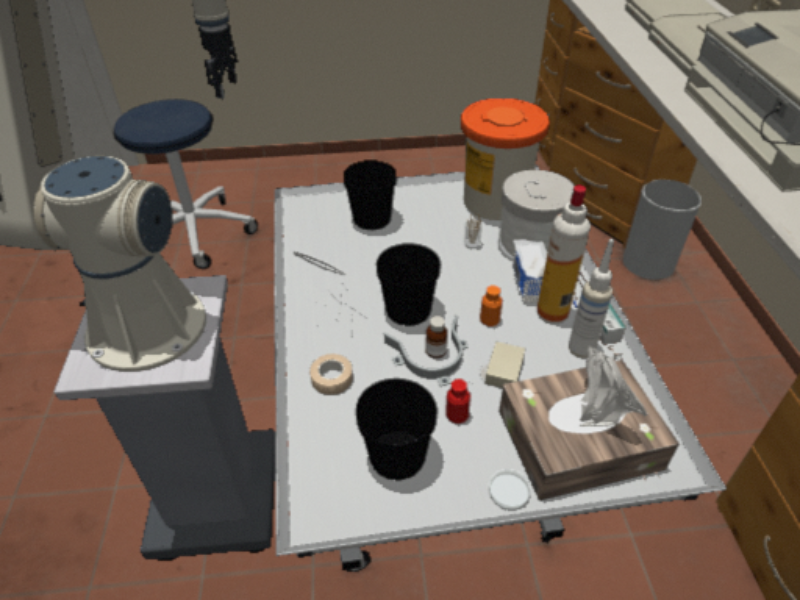

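The side view shows the middle beaker at (410,285), the dock round the bottle at (430,350) with its mouth facing up towards that beaker, the left beaker at (372,195) and the right one at (397,430). The tape (331,373), red decoy (458,402) and orange decoy (491,307) are nearby.

```bash
cat > h.py <<'E'
import numpy as np,cv2,pickle
from scipy.spatial.transform import Rotation as R
from scipy.optimize import least_squares
def ray(f,uv):
    uv=np.atleast_2d(uv).astype(float)
    d=np.c_[(uv[:,0]-f['cx'])/f['fx'],(uv[:,1]-f['cy'])/f['fy'],np.ones(len(uv))]
    return R.from_euler('xyz',f['orientation']).apply(d)
def plane(f,uv,z):
    d=ray(f,uv);p=f['position'];return p+d*((z-p[2])/d[:,2])[:,None]
def proj(f,P):
    q=R.from_euler('xyz',f['orientation']).inv().apply(np.atleast_2d(P)-f['position'])
    return np.c_[f['fx']*q[:,0]/q[:,2]+f['cx'],f['fy']*q[:,1]/q[:,2]+f['cy']]
def fitc(P,rad):
    c0=P[:,:2].mean(0)
    s=least_squares(lambda c:np.hypot(*(P[:,:2]-c).T)-rad,c0+[0,-40],loss='soft_l1',f_scale=2)
    return s.x,np.sqrt(np.mean(s.fun**2))
def beakers(f,z=134,verbose=1):
    m=(f['image'].max(2)<45).astype('uint8')
    m=cv2.morphologyEx(m,cv2.MORPH_OPEN,np.ones((3,3)))
    n,l,st,ce=cv2.connectedComponentsWithStats(m)
    out=[]
    for i in range(1,n):
        x,y,w,h,a=st[i]
        if a<500: continue
        cols=np.arange(x+1,x+w-1);top=np.array([np.where(l[:,c]==i)[0][0] for c in cols])-.5
        P=plane(f,np.c_[cols,top],z)
        c,e=fitc(P,67);out.append((c,e,ce[i],a))
        if verbose: print(np.round(c),round(e,1),'pix',np.round(ce[i]),a,w,h)
    return out
E
python3 - <<'E'
from h import *
fs=pickle.load(open('f0.pkl','rb'))
for n in fs: print(n);beakers(fs[n])
f=fs['side']
im=f['image']
a=cv2.resize(im[190:265,230:320,::-1],(792,660),interpolation=cv2.INTER_CUBIC)[:600]
cv2.imwrite('pics/crop1.png',a)
for n in fs:
    im=fs[n]['image'].astype(int);h=cv2.cvtColor(fs[n]['image'],cv2.COLOR_RGB2HSV)
    m=((h[...,0]<15)&(h[...,1]>90)&(h[...,2]>30)&(h[...,2]<140)).astype('uint8')
    q,l,st,ce=cv2.connectedComponentsWithStats(m[150:270,200:350].copy())
    for i in range(1,q):
        if st[i][4]>15: print(n,st[i]+[200,150,0,0,0],np.round(ce[i]+[200,150],1))
E
```

```text
scene
[496. 333.] 1.7 pix [181. 151.] 1004 31 41
[553. -13.] 2.3 pix [246. 188.] 1195 34 45
[ 496. -376.] 1.5 pix [304. 254.] 1639 41 52
side
[  26. 1280.] 19.6 pix [140.  36.] 572 23 44
[504. 335.] 1.9 pix [237. 123.] 1149 33 44
[ 45. 250.] 21.4 pix [100. 141.] 547 21 40
[561. -13.] 1.3 pix [261. 180.] 1590 39 51
[ 502. -375.] 1.1 pix [253. 273.] 2480 51 64
scene [306 173  16   6  38] [313.2 176.4]
scene [284 183  10  11  90] [288.7 188.3]
scene [273 204  11   9  72] [277.8 208.4]
scene [308 226  11   8  41] [313.6 228.9]
side [311 187   9   6  31] [314.5 190. ]
side [307 194  14  15 148] [313.3 201.4]
side [344 195   6  10  27] [346.3 199.9]
side [273 209  13  12 105] [278.8 215.2]
side [286 249  15  21 211] [292.9 259.7]
```

View pics/crop1.png

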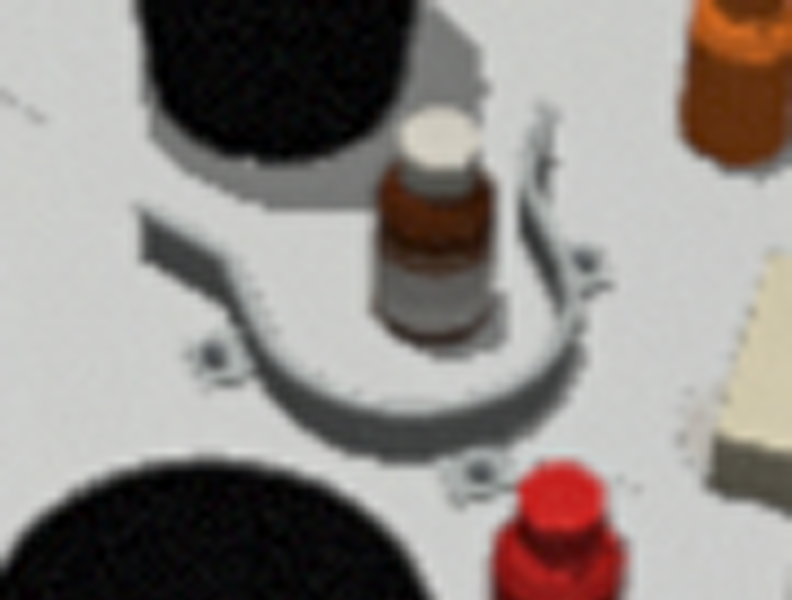

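Dock crop: left flare tip about (138,207), right tip (545,105), bends (232,260) and (525,200), and back inner top edge (410,408). The bottle cap centre is at (443,135).

```bash
python3 - <<'E'
from h import *
f=pickle.load(open('f0.pkl','rb'))['side']
T=lambda p:np.array(p)/8.8+[230,190]-0.45
for n,p,z in [('Ltip',(138,207),27),('Rtip',(545,105),27),('Lbend',(232,260),27),('Rbend',(525,200),27),('back',(410,405),27),('backR',(500,390),27),('backL',(300,365),27),('R2',(570,330),27),('cap',(443,135),90),('botfront',(437,342),0)]:
    print(n,np.round(plane(f,T(p),z)[0]))
E
python3 - <<'E'
import sys;sys.path.insert(0,'.')
from h import *
f=pickle.load(open('f0.pkl','rb'))['side']
S=lambda p:np.array(p)/1.5625-.3
for n,p,z in [('tape',(331,372),15),('red',(458,413),5),('orange',(491,320),5),('slide',(505,365),15),('petri',(509,490),8),('twz',(318,262),4),('swab',(473,243),0),('tissL',(502,385),60),('tissB',(540,490),0),('tabL',(283,190),0),('tabNear',(280,550),0),('tabR',(718,487),0),('white',(520,250),0),('tissBL',(510,425),0),('amber',(553,318),0)]:
    print(n,np.round(plane(f,S(p),z)[0]))
E
```

```text
Ltip [501. -96.  27.]
Rtip [657. -60.  27.]
Lbend [ 533. -126.   27.]
Rbend [ 642. -108.   27.]
back [ 587. -200.   27.]
backR [ 619. -197.   27.]
backL [ 552. -178.   27.]
R2 [ 648. -172.   27.]
cap [ 606. -134.   90.]
botfront [ 605. -149.    0.]
tape [ 391. -178.   15.]
red [ 624. -294.    5.]
orange [734. -60.   5.]
slide [ 733. -196.   15.]
petri [ 682. -460.    8.]
twz [365. 176.   4.]
swab [745. 213.   0.]
tissL [ 704. -280.   60.]
tissB [ 736. -461.   -0.]
tabL [269. 503.   0.]
tabNear [ 305. -522.    0.]
tabR [1034. -486.   -0.]
white [853. 174.   0.]
tissBL [ 715. -327.    0.]
amber [869. -63.   0.]
```

The dock tips, bends and back fit its drawing: seat about (593,-145), axis about -77°. Next I go above the bottle with the yaw aligned to the dock.

```bash
cat > plan.py <<'E'
# usage: plan.py x y z yaw tilt : shift (m) and turn in tool axes; tilt = lean about tool y
import sys
from h import *
from rig import r
s=r.sense();x,y,z,yaw,tilt=map(float,sys.argv[1:6])
A=R.from_euler('xyz',s['tcp_rot']);B=R.from_euler('xyz',[np.pi,0,yaw])*R.from_euler('y',tilt)
print('clk',round(s['clock'],1),'pos',np.round(s['eef_pos']),'shift',np.round(A.inv().apply(np.array([x,y,z])-s['eef_pos'])/1000,3),'turn',np.round((A.inv()*B).as_rotvec(),3),'F',np.round(s['contact_force'],1),'op',round(s['opening'],2))
E
python3 -m crank '[[-0.031,-0.03,0,0,0,0.15,0],[-0.062,-0.06,0,0,0,0.3,0],[-0.092,-0.09,0,0,0,0.45,0],[-0.123,-0.12,0,0,0,0.6,0],[-0.154,-0.15,0,0,0,0.75,0]]'
python3 -m crank '[[-0.043,-0.001,0,0,0,0.07,0],[-0.086,-0.002,0,0,0,0.14,0],[-0.129,-0.003,0,0,0,0.21,0],[-0.172,-0.004,0,0,0,0.28,0],[-0.215,-0.005,0,0,0,0.34,0]]'
python3 -m crank '[[-0.041,0.013,0,0,0,0,0],[-0.082,0.027,0,0,0,0,0],[-0.123,0.04,0,0,0,0,0],[-0.164,0.054,0,0,0,0,0],[-0.205,0.067,0,0,0,0,0]]'
python3 -m crank '[[-0.041,0.013,0,0,0,0,0],[-0.082,0.027,0,0,0,0,0],[-0.123,0.04,0,0,0,0,0],[-0.164,0.054,0,0,0,0,0],[-0.205,0.067,0,0,0,0,0]]'
python3 plan.py 606 -132 250 1.8 0
```

```text
clock: 0.6
eef_pos: [267.9, 420.0, 250.0]
tcp_rot: [-3.141, 0.0, 2.134]
contact_force: [0.6, -0.3, 0.2]
opening: 0.999
grasp_force: 0.0
clock: 1.1
eef_pos: [379.5, 236.2, 250.2]
tcp_rot: [-3.142, -0.0, 1.797]
contact_force: [0.8, 0.6, 0.0]
opening: 0.996
grasp_force: 0.0
clock: 1.6
eef_pos: [491.5, 51.6, 250.2]
tcp_rot: [-3.142, -0.0, 1.8]
contact_force: [0.6, 0.9, -0.6]
opening: 0.999
grasp_force: 0.0
clock: 2.1
eef_pos: [603.2, -132.7, 249.9]
tcp_rot: [-3.141, -0.0, 1.8]
contact_force: [1.4, 0.7, 0.4]
opening: 1.0
grasp_force: 0.0
clk 2.1 pos [ 603. -133.  250.] shift [ 0.     0.003 -0.   ] turn [-0. -0. -0.] F [1.4 0.7 0.4] op 1.0
```

Motion follows commands exactly. Now the close look.

```bash
cat >> h.py <<'E'
def wray(f,uv):
    uv=np.atleast_2d(uv).astype(float);a=(uv-[f['cx'],f['cy']]);rr=np.hypot(*a.T)+1e-9;t=rr/f['fx']
    d=np.c_[a*(np.sin(t)/rr)[:,None],np.cos(t)]
    return R.from_euler('xyz',f['orientation']).apply(d)
def wplane(f,uv,z):
    d=wray(f,uv);p=f['position'];return p+d*((z-p[2])/d[:,2])[:,None]
E
python3 - <<'E'
from h import *
from rig import cams
f=cams.grab_frame('wrist');pickle.dump(f,open('w1.pkl','wb'))
print({k:v for k,v in f.items() if k!='image'})
cv2.imwrite('pics/w1.png',cv2.resize(f['image'][:,:,::-1],(800,600)))
E
```

```text
{'fx': 297.3186396354542, 'fy': 297.3186396354542, 'cx': 251.36883318352068, 'cy': 192.2922301210134, 'position': array([586.74029174, -61.34091418, 373.98744897]), 'orientation': array([ 2.84958221e+00, -4.38589495e-05,  2.28893185e-01])}
```

View pics/w1.png

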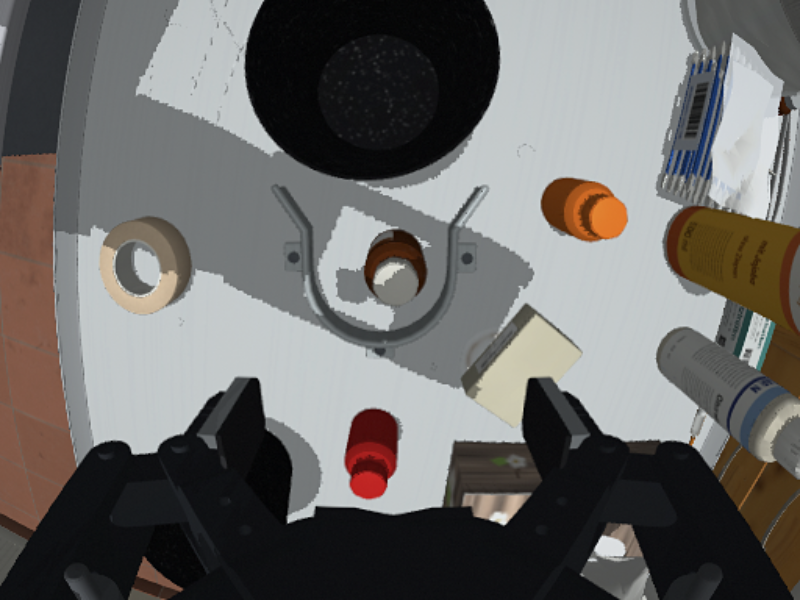

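The wrist view shows the bottle cap at (397,283), dock tips at (278,187) and (486,188), arms at x=312 and 450, and the back at (380,335). The middle beaker's rim spans (246,62) to (500,62), with its lower edge at (372,180).

Run:
```python
from h import *
f=pickle.load(open('w1.pkl','rb'))
S=lambda p:np.array(p)/1.5625-.3
for n,p,z in [('Ltip',(278,187),27),('Rtip',(486,188),27),('Larm',(314,240),27),('Rarm',(449,240),27),('back',(380,334),27),('sL',(293,257),3),('sR',(467,258),3),('sB',(380,350),3),('cap',(397,283),90),('rimL',(246,62),134),('rimR',(500,62),134),('rimB',(372,180),134),('footc',(379,92),5),('red',(372,430),30)]:
    print(n,np.round(wplane(f,S(p),z)[0],1))
m=(f['image'].max(2)<40).astype('uint8')[:125,150:330]
n,l,st,ce=cv2.connectedComponentsWithStats(m);i=1+st[1:,4].argmax()
c=max(cv2.findContours((l==i).astype('uint8'),0,cv2.CHAIN_APPROX_NONE)[0],key=len)[:,0]+[150,0]
c=c[(c[:,1]>2)&(c[:,1]<118)]
P=wplane(f,c,134);print(fitc(P,67))
```

```text
Ltip [505.3 -95.2  27. ]
Rtip [658.1 -61.   27. ]
Larm [ 540.7 -129.4   27. ]
Rarm [ 640.7 -106.4   27. ]
back [ 606.4 -192.2   27. ]
sL [ 522.9 -151.8    3. ]
sR [ 662.7 -120.4    3. ]
sB [ 611.  -215.7    3. ]
cap [ 605.8 -132.4   90. ]
rimL [498.4 -21.8 134. ]
rimR [627.5   6.1 134. ]
rimB [577.9 -71.2 134. ]
footc [562.7  -6.6   5. ]
red [ 618.8 -280.3   30. ]
(array([561.38613334,  -5.41479479]), np.float64(1.1689779143831027))
```

```bash
python3 -m crank '[[0,0.003,0.04,0,0,0,0],[0,0.003,0.08,0,0,0,0],[0,0.003,0.12,0,0,0,0],[0,0.003,0.16,0,0,0,0],[0,0.003,0.188,0,0,0,0]]' 25
python3 -m crank '[[0,0,0,0,0,0,0.2],[0,0,0,0,0,0,0.5],[0,0,0,0,0,0,0.8],[0,0,0,0,0,0,1],[0,0,0,0,0,0,1]]' 25
python3 -m crank '[[0,0,0,0,0,0,1],[0,0,0,0,0,0,1]]' 25
```

```text
clock: 2.65
eef_pos: [604.0, -130.0, 59.3]
tcp_rot: [-3.139, -0.001, 1.8]
contact_force: [-0.7, -0.1, -0.1]
opening: 1.0
grasp_force: 0.0
clock: 3.15
eef_pos: [606.7, -130.6, 64.1]
tcp_rot: [3.139, 0.001, 1.8]
contact_force: [-1.1, -0.3, 7.4]
opening: 0.498
grasp_force: 25.9
clock: 3.35
eef_pos: [606.7, -130.6, 64.2]
tcp_rot: [3.139, 0.001, 1.8]
contact_force: [-1.6, 0.3, 7.7]
opening: 0.5
grasp_force: 25.9
```

```bash
python3 -m crank '[[0,0,-0.03,0,0,0,1],[0,0,-0.065,0,0,0,1],[0,0,-0.1,0,0,0,1],[0,0,-0.135,0,0,0,1],[0,0,-0.168,0,0,0,1]]'
python3 -m crank '[[0.02,0.005,0,0,0,0,1],[0.055,0.014,0,0,0,0,1],[0.09,0.023,0,0,0,0,1],[0.125,0.031,0,0,0,0,1],[0.16,0.04,0,0,0,0,1]]'
python3 -m crank '[[0.035,0.009,0,0,0,0,1],[0.07,0.018,0,0,0,0,1],[0.105,0.027,0,0,0,0,1],[0.135,0.035,0,0,0,0,1],[0.147,0.037,0,0,0,0,1]]'
python3 -m crank '[[0,0,0.04,0,0,0,1],[0,0,0.08,0,0,0,1],[0,0,0.12,0,0,0,1],[0,0,0.15,0,0,0,1],[0,0,0.15,0,0,0,1]]'
```

```text
clock: 3.85
eef_pos: [605.7, -130.3, 232.9]
tcp_rot: [3.14, 0.001, 1.8]
contact_force: [0.3, -0.9, -0.4]
opening: 0.501
grasp_force: 25.9
clock: 4.35
eef_pos: [608.2, 35.9, 231.2]
tcp_rot: [3.14, 0.0, 1.8]
contact_force: [0.1, -0.9, -0.7]
opening: 0.5
grasp_force: 25.9
clock: 4.85
eef_pos: [611.0, 188.9, 231.1]
tcp_rot: [3.14, -0.001, 1.802]
contact_force: [0.4, 0.1, -0.2]
opening: 0.499
grasp_force: 25.9
clock: 5.35
eef_pos: [608.1, 184.7, 76.6]
tcp_rot: [-3.135, 0.001, 1.8]
contact_force: [-0.6, 0.1, -0.2]
opening: 0.502
grasp_force: 25.9
```

```bash
python3 -m crank '[[0,0,0.004,0,0,0,1],[0,0,0.008,0,0,0,1],[0,0,0.01,0,0,0,1],[0,0,0.01,0,0,0,1]]'
python3 -m crank '[[0,0,0.002,0,0,0,1],[0,0,0.003,0,0,0,1],[0,0,0.003,0,0,0,1]]'
```

```text
clock: 5.75
eef_pos: [611.5, 186.2, 71.3]
tcp_rot: [3.14, -0.0, 1.8]
contact_force: [0.8, 0.2, -0.0]
opening: 0.503
grasp_force: 25.9
clock: 6.05
eef_pos: [610.9, 186.1, 67.3]
tcp_rot: [-3.142, 0.0, 1.8]
contact_force: [-1.0, -0.4, -0.5]
opening: 0.499
grasp_force: 25.9
```

Run:
```python
from h import *
from rig import cams
f=cams.grab_frame('side')
cv2.imwrite('pics/s2.png',cv2.resize(f['image'][80:230,150:350,::-1],(800,600)))
```

```text
(no output)
```

View pics/s2.png

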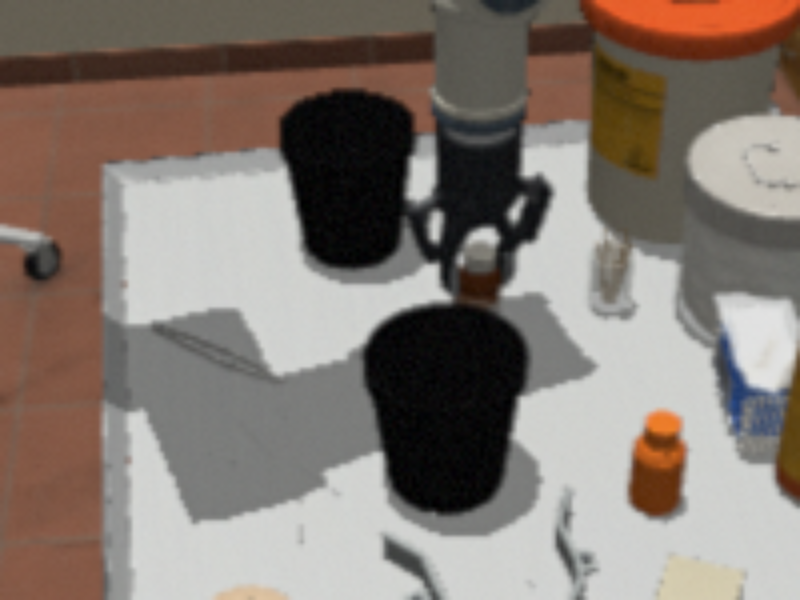

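The bottle at (480,270) is held upright behind the middle beaker. I'll lower it to contact.

```bash
python3 -m crank '[[0,0,0.001,0,0,0,1],[0,0,0.002,0,0,0,1],[0,0,0.002,0,0,0,1]]'
python3 -m crank '[[0,0,0.001,0,0,0,1],[0,0,0.002,0,0,0,1],[0,0,0.002,0,0,0,1]]'
```

```text
clock: 6.4
eef_pos: [610.8, 186.1, 65.1]
tcp_rot: [-3.141, 0.0, 1.8]
contact_force: [0.8, -0.6, -0.4]
opening: 0.502
grasp_force: 25.9
clock: 6.7
eef_pos: [611.0, 186.2, 64.2]
tcp_rot: [3.141, -0.0, 1.8]
contact_force: [-3.6, -0.8, 9.1]
opening: 0.501
grasp_force: 26.8
```

```bash
python3 -m crank '[[0,0,-0.001,0,0,0,0.3],[0,0,-0.001,0,0,0,0],[0,0,-0.001,0,0,0,0],[0,0,-0.001,0,0,0,0]]'
python3 -m crank '[[0,0,-0.03,0,0,0,0],[0,0,-0.07,0,0,0,0],[0,0,-0.11,0,0,0,0],[0,0,-0.15,0,0,0,0],[0,0,-0.18,0,0,0,0]]'
python3 plan.py 538 110 180 1.8 -0.7
```

```text
clock: 7.1
eef_pos: [610.9, 186.1, 64.1]
tcp_rot: [-3.141, 0.0, 1.8]
contact_force: [-0.2, 0.3, -0.2]
opening: 1.001
grasp_force: 0.0
clock: 7.6
eef_pos: [611.4, 186.2, 247.0]
tcp_rot: [3.139, -0.0, 1.8]
contact_force: [1.9, -0.4, 0.6]
opening: 0.999
grasp_force: 0.0
clk 7.6 pos [611. 186. 247.] shift [-0.058 -0.089  0.067] turn [ 0.002 -0.7   -0.001] F [ 1.9 -0.4  0.6] op 1.0
```

```bash
python3 -m crank '[[-0.012,-0.018,0.01,0,-0.14,0,0.2],[-0.024,-0.036,0.02,0,-0.28,0,0.5],[-0.036,-0.054,0.03,0,-0.42,0,0.5],[-0.048,-0.072,0.05,0,-0.56,0,0.5],[-0.058,-0.089,0.067,0,-0.7,0,0.5]]'
python3 -m crank '[[0,0,0,0,0,0,0.5],[0,0,0,0,0,0,0.5]]'
python3 plan.py 538 95 48 1.8 -0.7
python3 - <<'E'
from h import *
from rig import cams
f=cams.grab_frame('side');pickle.dump(f,open('s3.pkl','wb'))
cv2.imwrite('pics/s3.png',cv2.resize(f['image'][50:260,140:420,::-1],(800,600)))
E
```

```text
clock: 8.1
eef_pos: [537.4, 109.3, 177.7]
tcp_rot: [3.137, 0.705, 1.798]
contact_force: [-0.3, 0.8, -1.5]
opening: 0.498
grasp_force: 0.0
clock: 8.3
eef_pos: [537.6, 110.4, 176.9]
tcp_rot: [-3.139, 0.697, 1.803]
contact_force: [0.3, 0.6, -0.0]
opening: 0.5
grasp_force: 0.0
clk 8.3 pos [538. 110. 177.] shift [ 0.071 -0.003  0.109] turn [-0.    -0.003  0.002] F [ 0.3  0.6 -0. ] op 0.5
```

View pics/s3.png

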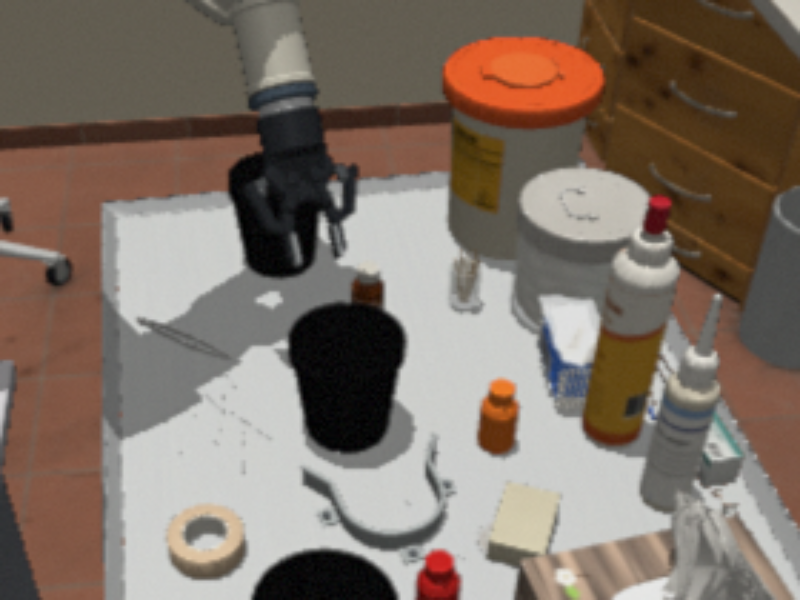

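Bottle stands upright at (368,285); the gripper is tilted behind the middle beaker with the way clear. Descend and begin pushing.

```bash
python3 -m crank '[[0.014,-0.001,0.022,0,0,0,0.5],[0.029,-0.001,0.044,0,0,0,0.5],[0.043,-0.001,0.066,0,0,0,0.5],[0.057,-0.001,0.088,0,0,0,0.5],[0.071,-0.001,0.109,0,0,0,0.5]]'
python3 -m crank '[[-0.0092,0,0.0077,0,0,0,0.5],[-0.0184,0,0.0154,0,0,0,0.5],[-0.0276,0,0.0231,0,0,0,0.5],[-0.0368,0,0.0308,0,0,0,0.5],[-0.046,0,0.0386,0,0,0,0.5]]'
python3 - <<'E'
from h import *
from rig import cams
f=cams.grab_frame('side')
[print(b[0],b[2],b[3]) for b in beakers(f,verbose=0)]
f=cams.grab_frame('scene');beakers(f)
E
```

```text
clock: 8.85
eef_pos: [542.5, 93.9, 48.9]
tcp_rot: [3.136, 0.696, 1.794]
contact_force: [0.0, 0.9, -0.0]
opening: 0.502
grasp_force: 0.0
clock: 9.35
eef_pos: [554.6, 34.3, 49.4]
tcp_rot: [3.139, 0.699, 1.798]
contact_force: [-0.2, 1.0, 1.3]
opening: 0.497
grasp_force: 0.7
[548.4760951 114.7614508] [255.34165138 167.69688073] 2725
[-59.85169653 119.10296926] [ 72.10845987 159.47613883] 922
[ 502.33809294 -375.43574423] [253.42368103 272.65565848] 2483
[481. 334.] 6.5 pix [180. 152.] 948 31 40
[610.  79.] 24.7 pix [246. 186.] 1607 59 61
[ 496. -376.] 1.5 pix [304. 254.] 1631 41 52
```

```bash
python3 -m crank '[[-0.0092,0,0.0077,0,0,0,0.5],[-0.0184,0,0.0154,0,0,0,0.5],[-0.0276,0,0.0231,0,0,0,0.5],[-0.0368,0,0.0308,0,0,0,0.5],[-0.046,0,0.0386,0,0,0,0.5]]'
python3 -m crank '[[-0.0092,0,0.0077,0,0,0,0.5],[-0.0153,0,0.0129,0,0,0,0.5],[-0.0214,0,0.018,0,0,0,0.5],[-0.0214,0,0.018,0,0,0,0.5]]'
python3 - <<'E'
from h import *
from rig import cams
f=cams.grab_frame('side');pickle.dump(f,open('s4.pkl','wb'))
cv2.imwrite('pics/s4.png',cv2.resize(f['image'][110:260,190:390,::-1],(800,600)))
E
```

```text
clock: 9.95
eef_pos: [567.5, -24.3, 48.4]
tcp_rot: [-3.141, 0.7, 1.8]
contact_force: [-0.1, 0.9, 0.9]
opening: 0.501
grasp_force: 0.7
clock: 10.35
eef_pos: [573.6, -51.6, 48.4]
tcp_rot: [-3.141, 0.7, 1.799]
contact_force: [-0.2, 0.3, -0.2]
opening: 0.501
grasp_force: 0.0
```

View pics/s4.png

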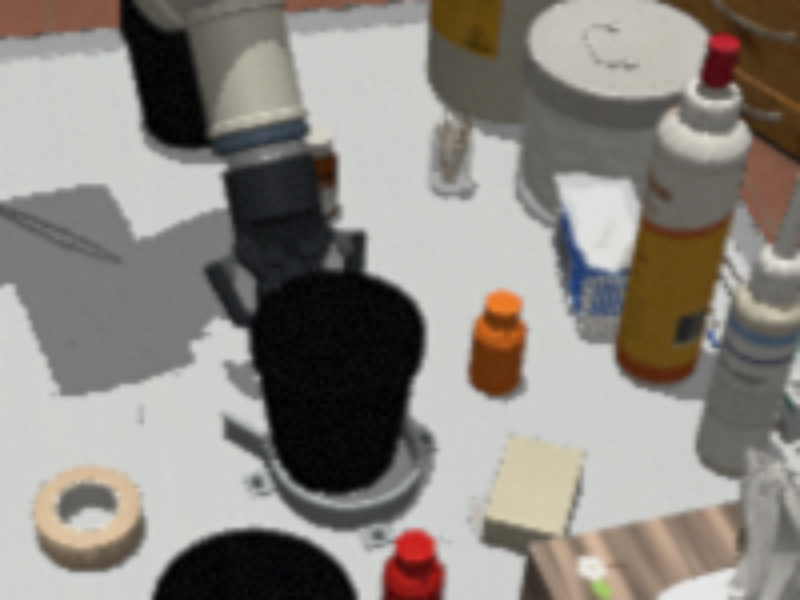

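The middle beaker is upright inside the dock, with a gap of some 20 mm to the back. Continue gently, watching the force.

```bash
python3 -m crank '[[-0.0038,0,0.0032,0,0,0,0.5],[-0.0077,0,0.0064,0,0,0,0.5],[-0.0115,0,0.0097,0,0,0,0.5],[-0.0138,0,0.0116,0,0,0,0.5],[-0.0138,0,0.0116,0,0,0,0.5]]'
python3 -m crank '[[-0.0023,0,0.0019,0,0,0,0.5],[-0.0038,0,0.0032,0,0,0,0.5],[-0.0038,0,0.0032,0,0,0,0.5]]'
python3 - <<'E'
from h import *
from rig import cams
f=cams.grab_frame('side');pickle.dump(f,open('s5.pkl','wb'))
g=cv2.resize(f['image'][150:255,205:345,::-1],(800,600),interpolation=cv2.INTER_CUBIC)
cv2.imwrite('pics/s5.png',g)
E
```

```text
clock: 10.9
eef_pos: [577.7, -68.5, 48.4]
tcp_rot: [-3.141, 0.7, 1.799]
contact_force: [-0.2, 0.7, -0.3]
opening: 0.496
grasp_force: 0.0
clock: 11.2
eef_pos: [578.9, -73.1, 48.5]
tcp_rot: [-3.142, 0.7, 1.8]
contact_force: [-0.7, 0.1, -0.3]
opening: 0.5
grasp_force: 0.1
```

View pics/s5.png

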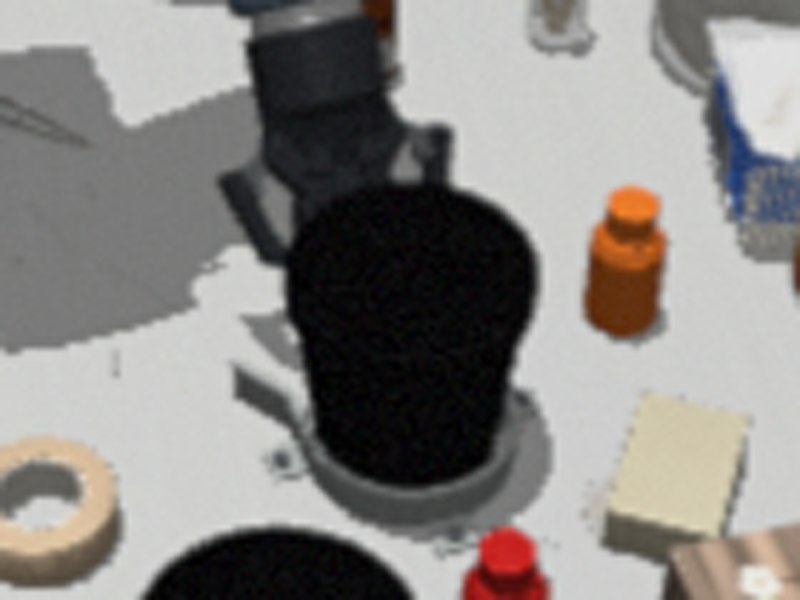

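The beaker is nearly against the back, with no reaction yet. I'll use 2 mm steps until it reacts.

```bash
for i in 1 2 3; do python3 -m crank '[[-0.0008,0,0.0006,0,0,0,0.5],[-0.0015,0,0.0013,0,0,0,0.5],[-0.0015,0,0.0013,0,0,0,0.5]]' | grep -E 'pos|contact'; done
```

```text
eef_pos: [579.4, -74.8, 48.4]
contact_force: [0.4, 0.4, 0.3]
eef_pos: [579.8, -76.9, 48.4]
contact_force: [0.2, 1.3, 0.4]
eef_pos: [580.3, -78.8, 48.4]
contact_force: [-0.7, 1.5, 0.6]
```

```bash
for i in 1 2 ; do python3 -m crank '[[-0.0008,0,0.0006,0,0,0,0.5],[-0.0015,0,0.0013,0,0,0,0.5],[-0.0015,0,0.0013,0,0,0,0.5]]' | grep -E 'pos|contact'; done
```

```text
eef_pos: [580.7, -80.6, 48.3]
contact_force: [-0.6, 1.9, 1.0]
eef_pos: [581.1, -81.2, 48.2]
contact_force: [-5.6, 13.6, 5.7]
```

Firm contact (about 15 N): seated. Back off, rise, straighten and head to the left beaker.

```bash
python3 -m crank '[[0.01,0,-0.008,0,0,0,0.5],[0.023,0,-0.019,0,0,0,0.4],[0.046,0,-0.039,0,0,0,0.2],[0.046,0,-0.039,0,0,0,0]]'
python3 -m crank '[[-0.03,0,-0.036,0,0,0,0],[-0.061,0,-0.072,0,0,0,0],[-0.092,0,-0.108,0,0,0,0],[-0.122,0,-0.145,0,0,0,0],[-0.135,0,-0.16,0,0,0,0]]'
python3 plan.py 440 323 260 1.8 0
python3 - <<'E'
from h import *
from rig import cams
f=cams.grab_frame('scene');beakers(f)
E
```

```text
clock: 13.15
eef_pos: [567.4, -21.2, 48.4]
tcp_rot: [3.141, 0.7, 1.802]
contact_force: [0.3, 0.3, -0.4]
opening: 0.914
grasp_force: 0.0
clock: 13.65
eef_pos: [568.6, -24.1, 262.4]
tcp_rot: [3.135, 0.701, 1.795]
contact_force: [0.6, -0.0, -0.6]
opening: 0.997
grasp_force: 0.0
clk 13.7 pos [569. -24. 262.] shift [ 0.282 -0.047 -0.235] turn [ 0.005  0.701 -0.002] F [ 0.6 -0.  -0.6] op 1.0
[759. 311.] 16.6 pix [235. 128.] 717 38 40
[496. 333.] 1.7 pix [181. 151.] 1002 31 41
[ 588. -154.] 1.8 pix [279. 203.] 1206 36 42
[ 495. -375.] 1.6 pix [304. 254.] 1636 41 52
```

```bash
python3 -m crank '[[0.032,-0.005,-0.027,0,0.14,0,0],[0.064,-0.011,-0.053,0,0.28,0,0],[0.096,-0.016,-0.08,0,0.42,0,0],[0.128,-0.022,-0.106,0,0.56,0,0],[0.16,-0.027,-0.133,0,0.7,0,0]]'
python3 plan.py 440 323 260 1.8 0
```

```text
clock: 14.2
eef_pos: [493.4, 173.7, 256.8]
tcp_rot: [3.141, -0.005, 1.8]
contact_force: [-0.1, 0.4, -0.9]
opening: 1.003
grasp_force: 0.0
clk 14.2 pos [493. 174. 257.] shift [ 0.157 -0.018 -0.002] turn [ 0.    -0.005 -0.   ] F [-0.1  0.4 -0.9] op 1.0
```

```bash
python3 -m crank '[[0.035,-0.004,0,0,0,0,0],[0.07,-0.008,0,0,0,0,0],[0.105,-0.012,0,0,0,0,0],[0.14,-0.016,0,0,0,0,0],[0.157,-0.018,0,0,0,0,0]]'
cat > wb.py <<'E'
from h import *
from rig import cams
import sys
z=float(sys.argv[1]) if len(sys.argv)>1 else 134
f=cams.grab_frame('wrist');pickle.dump(f,open('w.pkl','wb'))
m=(f['image'].max(2)<40).astype('uint8');m=cv2.morphologyEx(m,cv2.MORPH_CLOSE,np.ones((7,7)))
for c in cv2.findContours(m,0,cv2.CHAIN_APPROX_NONE)[0]:
    if len(c)<150: continue
    c=c[:,0];k=(c[:,1]>2)&(c[:,0]>2)&(c[:,0]<509)&(c[:,1]<230)
    if k.sum()<60: continue
    P=wplane(f,c[k],z);b=(1e9,)
    for t in range(300):
        i=np.random.choice(len(P),3,0);A=np.c_[2*P[i,:2],np.ones(3)]
        if abs(np.linalg.det(A))<1:continue
        s=np.linalg.solve(A,(P[i,:2]**2).sum(1));rad=np.sqrt(max(0,s[2]+s[0]**2+s[1]**2))
        if abs(rad-67)>5: continue
        e=np.abs(np.hypot(*(P[:,:2]-s[:2]).T)-67)<2.5
        if -e.sum()<b[0]: b=(-e.sum(),e,s[:2])
    if b[0]>-40 or b[0]==1e9: continue
    q=P[b[1]];s=least_squares(lambda c:np.hypot(*(q[:,:2]-c).T)-67,b[2])
    print('rim centre',np.round(s.x,1),'inliers',-b[0],'of',len(P),'span',np.round(np.ptp(q[:,:2],0)))
E
python3 wb.py
```

```text
clock: 14.7
eef_pos: [439.6, 322.8, 255.8]
tcp_rot: [-3.14, 0.001, 1.801]
contact_force: [1.2, -0.1, -0.2]
opening: 0.998
grasp_force: 0.0
rim centre [503.4 339.9] inliers 298 of 298 span [132. 116.]
```

The wrist fit agrees with the prediction within 2 mm. Descend and pinch.

```bash
python3 -m crank '[[0.002,0,0.03,0,0,0,0],[0.002,0,0.065,0,0,0,0],[0.002,0,0.1,0,0,0,0],[0.002,0,0.125,0,0,0,0],[0.002,0,0.135,0,0,0,0]]' 30
python3 -m crank '[[0,0,0,0,0,0,0.3],[0,0,0,0,0,0,0.6],[0,0,0,0,0,0,0.9],[0,0,0,0,0,0,1],[0,0,0,0,0,0,1]]' 30
python3 -m crank '[[0,0,0,0,0,0,1],[0,0,0,0,0,0,1],[0,0,0,0,0,0,1],[0,0,0,0,0,0,1],[0,0,0,0,0,0,1]]' 30
```

```text
clock: 15.25
eef_pos: [438.9, 321.4, 118.6]
tcp_rot: [-3.137, 0.002, 1.799]
contact_force: [1.6, 0.3, -0.4]
opening: 1.001
grasp_force: 0.0
clock: 15.75
eef_pos: [440.8, 323.6, 122.4]
tcp_rot: [3.14, -0.001, 1.8]
contact_force: [0.0, 1.0, 0.4]
opening: 0.144
grasp_force: 0.1
clock: 16.25
eef_pos: [441.5, 324.0, 122.5]
tcp_rot: [3.139, -0.001, 1.8]
contact_force: [0.8, 0.6, 7.2]
opening: 0.083
grasp_force: 28.6
```

```bash
python3 -m crank '[[0,0,-0.01,0,0,0,1],[0,0,-0.04,0,0,0,1],[0,0,-0.08,0,0,0,1],[0,0,-0.125,0,0,0,1],[0,0,-0.17,0,0,0,1]]'
python3 -m crank '[[-0.02,-0.001,-0.01,0,0,0,1],[-0.055,-0.003,-0.01,0,0,0,1],[-0.095,-0.004,-0.01,0,0,0,1],[-0.135,-0.006,-0.01,0,0,0,1],[-0.175,-0.008,-0.01,0,0,0,1]]'
python3 -m crank '[[-0.04,-0.002,0,0,0,0,1],[-0.08,-0.003,0,0,0,0,1],[-0.12,-0.005,0,0,0,0,1],[-0.16,-0.006,0,0,0,0,1],[-0.2,-0.008,0,0,0,0,1]]'
python3 -m crank '[[-0.04,-0.002,0,0,0,0,1],[-0.075,-0.003,0,0,0,0,1],[-0.1,-0.004,0,0,0,0,1],[-0.12,-0.005,0,0,0,0,1],[-0.12,-0.005,0,0,0,0,1]]'
python3 - <<'E'
from h import *
from rig import cams
a=cams.grab_frame('side');b=cams.grab_frame('scene')
p=np.hstack([cv2.resize(f['image'][y:y+187,x:x+125,::-1],(400,600),interpolation=cv2.INTER_CUBIC) for f,y,x in((a,85,200),(b,90,215))])
cv2.imwrite('pics/c6.png',p)
E
```

```text
clock: 16.75
eef_pos: [439.3, 322.6, 293.2]
tcp_rot: [-3.14, 0.001, 1.8]
contact_force: [0.3, -0.1, -1.1]
opening: 0.071
grasp_force: 29.6
clock: 17.25
eef_pos: [471.5, 149.5, 301.7]
tcp_rot: [-3.141, -0.0, 1.8]
contact_force: [1.3, -0.4, -1.0]
opening: 0.069
grasp_force: 29.6
clock: 17.75
eef_pos: [509.2, -47.1, 301.7]
tcp_rot: [-3.141, -0.001, 1.8]
contact_force: [-0.3, 0.2, -0.6]
opening: 0.071
grasp_force: 29.7
clock: 18.25
eef_pos: [531.9, -165.5, 301.4]
tcp_rot: [-3.14, -0.0, 1.798]
contact_force: [0.6, 0.7, -0.8]
opening: 0.072
grasp_force: 29.6
```

View pics/c6.png

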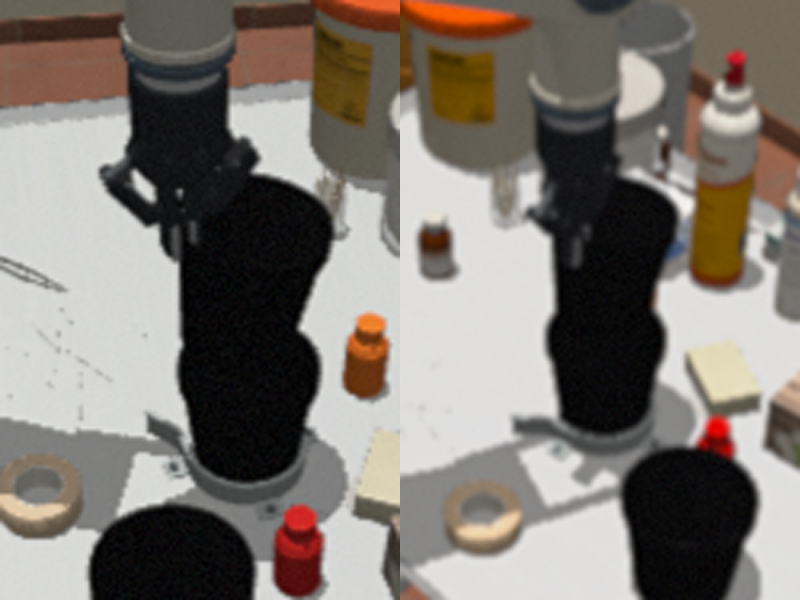

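Both views show the held beaker just above the middle one: held rim centre about x=257, lower rim about 249 in the left panel. The bottle stands upright at (435,245) in the right panel. I'll check the alignment numerically.

Run:
```python
from h import *
from rig import cams
for n in('side','scene'):
    f=cams.grab_frame(n);p=proj(f,[[596,-147,124],[594,-149,300]]);print(n,np.round(p,1))
    m=(f['image'].max(2)<45)
    for q in p:
        v=int(q[1]);row=np.where(m[v,int(q[0])-40:int(q[0])+40])[0]+int(q[0])-40
        print(row.min(),row.max(),(row.min()+row.max())/2,'width mm',np.ptp(row)/f['fx']*np.linalg.norm(f['position']-[595,-147,200]))
```

```text
side [[277.5 200.2]
 [278.7 153.4]]
256 298 277.0 width mm 119.01407842670346
245 302 273.5 width mm 161.5191064362404
scene [[279.5 195.2]
 [280.9 155.4]]
262 296 279.0 width mm 114.26629206486633
264 299 281.5 width mm 117.6270653608918
```

```bash
python3 -m crank '[[0.002,0.002,0.025,0,0,0,1],[0.002,0.002,0.05,0,0,0,1],[0.002,0.002,0.075,0,0,0,1],[0.002,0.002,0.1,0,0,0,1],[0.002,0.002,0.115,0,0,0,1]]'
python3 -m crank '[[0,0,0.004,0,0,0,1],[0,0,0.008,0,0,0,1],[0,0,0.01,0,0,0,1],[0,0,0.01,0,0,0,1]]'
```

```text
clock: 18.95
eef_pos: [533.6, -159.8, 185.3]
tcp_rot: [-3.142, -0.001, 1.801]
contact_force: [1.8, 0.5, 2.7]
opening: 0.07
grasp_force: 35.8
clock: 19.35
eef_pos: [534.2, -161.0, 177.2]
tcp_rot: [3.14, 0.001, 1.8]
contact_force: [1.4, 1.9, 1.6]
opening: 0.07
grasp_force: 38.1
```

```bash
for i in 1 2 3; do python3 -m crank '[[0,0,0.0015,0,0,0,1],[0,0,0.003,0,0,0,1],[0,0,0.003,0,0,0,1]]' | grep -E 'pos|contact'; done
```

```text
eef_pos: [533.9, -161.2, 173.7]
contact_force: [0.6, 2.2, 3.8]
eef_pos: [533.7, -161.1, 171.1]
contact_force: [-1.7, 3.9, 10.5]
eef_pos: [533.4, -160.8, 169.6]
contact_force: [-8.8, 6.9, 28.5]
```

Depth matches the nested stop (169.5). Relieve, release, rise and check.

```bash
python3 -m crank '[[0,0,-0.002,0,0,0,1],[0,0,-0.002,0,0,0,0.7],[0,0,-0.002,0,0,0,0.3],[0,0,-0.002,0,0,0,0],[0,0,-0.002,0,0,0,0]]'
python3 -m crank '[[0,0,-0.002,0,0,0,0],[0,0,-0.002,0,0,0,0],[0,0,-0.03,0,0,0,0],[0,0,-0.065,0,0,0,0],[0,0,-0.1,0,0,0,0]]'
python3 wb.py 181
python3 - <<'E'
from h import *
from rig import cams
for n in('side','scene'):
    f=cams.grab_frame(n);print(n,[(np.round(b[0]),round(b[1],1)) for b in beakers(f,181,0)]);print([(np.round(b[0]),round(b[1],1)) for b in beakers(f,134,0)])
E
```

```text
clock: 20.75
eef_pos: [533.2, -161.2, 168.9]
tcp_rot: [-3.14, -0.0, 1.8]
contact_force: [-0.3, 0.1, 0.1]
opening: 0.744
grasp_force: 0.0
clock: 21.25
eef_pos: [533.4, -161.1, 270.4]
tcp_rot: [-3.141, -0.0, 1.8]
contact_force: [0.3, -0.6, 0.7]
opening: 0.999
grasp_force: 0.0
rim centre [ 591.2 -144.7] inliers 266 of 311 span [133. 103.]
side [(array([557., 125.]), np.float64(20.8)), (array([ 592., -152.]), np.float64(1.6)), (array([ 500., -414.]), np.float64(1.6))]
[(array([565., 196.]), np.float64(25.1)), (array([601., -97.]), np.float64(1.3)), (array([ 503., -375.]), np.float64(1.1))]
scene [(array([ 584., -153.]), np.float64(3.6)), (array([ 462., -404.]), np.float64(1.9))]
[(array([ 622., -112.]), np.float64(3.1)), (array([ 495., -374.]), np.float64(1.5))]
```

Stack rim reads consistently at the 181 mm height in all views. On to the right beaker.

```bash
python3 -m crank '[[-0.035,-0.025,0,0,0,0,0],[-0.075,-0.054,0,0,0,0,0],[-0.115,-0.083,0,0,0,0,0],[-0.155,-0.112,0,0,0,0,0],[-0.196,-0.141,0,0,0,0,0]]'
python3 -m crank '[[0,0,0,0,0,0,0]]' | grep pos
python3 wb.py
```

```text
clock: 21.9
eef_pos: [439.5, -385.0, 268.2]
tcp_rot: [-3.141, -0.001, 1.8]
contact_force: [0.6, -0.1, -0.6]
opening: 0.998
grasp_force: 0.0
eef_pos: [438.2, -388.4, 268.0]
rim centre [ 503.  -370.7] inliers 293 of 297 span [132. 120.]
rim centre [ 560.7 -169.5] inliers 53 of 166 span [109.  27.]
```

```bash
python3 -m crank '[[-0.001,0,0.03,0,0,0,0],[-0.001,0,0.065,0,0,0,0],[-0.001,0,0.1,0,0,0,0],[-0.001,0,0.132,0,0,0,0],[-0.001,0,0.146,0,0,0,0]]' 30
python3 -m crank '[[0,0,0,0,0,0,0.3],[0,0,0,0,0,0,0.6],[0,0,0,0,0,0,0.9],[0,0,0,0,0,0,1],[0,0,0,0,0,0,1]]' 30
python3 -m crank '[[0,0,0,0,0,0,1],[0,0,0,0,0,0,1],[0,0,0,0,0,0,1],[0,0,0,0,0,0,1],[0,0,0,0,0,0,1]]' 30
```

```text
clock: 22.55
eef_pos: [439.9, -382.3, 119.9]
tcp_rot: [-3.139, -0.005, 1.801]
contact_force: [-0.4, -0.3, -0.1]
opening: 0.999
grasp_force: 0.0
clock: 23.05
eef_pos: [441.7, -385.3, 124.6]
tcp_rot: [3.141, 0.001, 1.8]
contact_force: [0.6, 0.3, 0.9]
opening: 0.145
grasp_force: 0.0
clock: 23.55
eef_pos: [442.2, -385.4, 124.7]
tcp_rot: [3.14, 0.002, 1.8]
contact_force: [1.8, 0.9, 6.1]
opening: 0.076
grasp_force: 29.2
```

```bash
python3 -m crank '[[0,0,-0.01,0,0,0,1],[0,0,-0.04,0,0,0,1],[0,0,-0.08,0,0,0,1],[0,0,-0.125,0,0,0,1],[0,0,-0.17,0,0,0,1]]' | grep -E 'pos|contact|opening'
python3 -m crank '[[0,0,-0.035,0,0,0,1],[0,0,-0.05,0,0,0,1],[0,0,-0.05,0,0,0,1]]'
python3 -m crank '[[0.02,0.014,0,0,0,0,1],[0.05,0.035,0,0,0,0,1],[0.085,0.059,0,0,0,0,1],[0.12,0.083,0,0,0,0,1],[0.15,0.104,0,0,0,0,1]]'| grep -E 'pos|contact|opening'
python3 -m crank '[[0.025,0.017,0,0,0,0,1],[0.04,0.028,0,0,0,0,1],[0.049,0.034,0,0,0,0,1],[0.049,0.034,0,0,0,0,1]]'
python3 - <<'E'
from h import *
from rig import cams,r
P=r.sense()['eef_pos']
for n in('side','scene'):
    f=cams.grab_frame(n);p=proj(f,[[592,-147,124],[P[0]+60.8,P[1]+14.7,P[2]]]);print(n,np.round(p,1))
    m=(f['image'].max(2)<45)
    for q in p:
        v=int(q[1]);row=np.where(m[v,int(q[0])-30:int(q[0])+40])[0]+int(q[0])-30
        print(row.min(),row.max(),(row.min()+row.max())/2,'expected half width',67*f['fx']/np.linalg.norm(f['position']-[595,-147,200]))
E
```

```text
eef_pos: [440.5, -384.5, 295.6]
contact_force: [0.3, -0.4, -0.9]
opening: 0.061
clock: 24.35
eef_pos: [441.6, -385.4, 345.7]
tcp_rot: [3.14, 0.003, 1.8]
contact_force: [-0.7, 0.4, -1.8]
opening: 0.064
grasp_force: 29.3
eef_pos: [507.7, -213.0, 340.7]
contact_force: [0.2, -0.1, -0.2]
opening: 0.062
clock: 25.25
eef_pos: [530.1, -158.7, 341.7]
tcp_rot: [-3.139, -0.001, 1.801]
contact_force: [-0.6, 0.0, -0.7]
opening: 0.062
grasp_force: 29.4
side [[276.2 200.3]
 [277.6 139.4]]
256 298 277.0 expected half width 23.644261562996874
247 302 274.5 expected half width 23.644261562996874
scene [[278.7 195.7]
 [279.4 144.6]]
261 296 278.5 expected half width 19.935887993169782
263 299 281.0 expected half width 19.935887993169782
```

```bash
python3 -m crank '[[0,0,0.025,0,0,0,1],[0,0,0.05,0,0,0,1],[0,0,0.075,0,0,0,1],[0,0,0.095,0,0,0,1],[0,0,0.105,0,0,0,1]]'
python3 -m crank '[[0,0,0.004,0,0,0,1],[0,0,0.008,0,0,0,1],[0,0,0.01,0,0,0,1],[0,0,0.01,0,0,0,1]]'
```

```text
clock: 25.85
eef_pos: [530.6, -160.7, 237.5]
tcp_rot: [3.141, -0.0, 1.798]
contact_force: [3.3, 1.5, 7.3]
opening: 0.061
grasp_force: 45.5
clock: 26.25
eef_pos: [532.3, -160.6, 230.0]
tcp_rot: [3.137, 0.002, 1.799]
contact_force: [3.3, 1.2, 3.6]
opening: 0.062
grasp_force: 48.7
```

```bash
for i in 1 2 3; do python3 -m crank '[[0,0.0005,0.0015,0,0,0,1],[0,0.001,0.003,0,0,0,1],[0,0.001,0.003,0,0,0,1]]' | grep -E 'pos|contact'; done
```

```text
eef_pos: [533.2, -160.1, 227.2]
contact_force: [3.5, 3.2, 6.7]
eef_pos: [533.9, -159.8, 224.1]
contact_force: [1.7, 3.4, 7.0]
eef_pos: [534.8, -159.7, 221.2]
contact_force: [1.5, 2.5, 7.2]
```

```bash
for i in 1 2; do python3 -m crank '[[0,0,0.001,0,0,0,1],[0,0,0.002,0,0,0,1],[0,0,0.002,0,0,0,1]]' | grep -E 'pos|contact'; done
```

```text
eef_pos: [534.8, -159.8, 219.6]
contact_force: [0.4, 2.0, 12.0]
eef_pos: [535.0, -159.9, 218.3]
contact_force: [-2.8, 3.2, 16.6]
```

```bash
python3 -m crank '[[0,0,0.001,0,0,0,1],[0,0,0.001,0,0,0,1]]' | grep -E 'pos|contact'
python3 -m crank '[[0,0,-0.001,0,0,0,1],[0,0,-0.002,0,0,0,0.7],[0,0,-0.002,0,0,0,0.3],[0,0,-0.002,0,0,0,0],[0,0,-0.002,0,0,0,0]]'
python3 -m crank '[[0,0,0,0,0,0,0],[0,0,0,0,0,0,0],[0,0,-0.03,0,0,0,0],[0,0,-0.065,0,0,0,0],[0,0,-0.1,0,0,0,0]]'
python3 wb.py 228
python3 - <<'E'
from h import *
from rig import cams
F={}
for n in('side','scene'):
    f=F[n]=cams.grab_frame(n);print(n,[(np.round(b[0]),round(b[1],1)) for b in beakers(f,228,0)])
w=pickle.load(open('w.pkl','rb'))
p=[cv2.resize(i[:,:,::-1],(400,s),interpolation=cv2.INTER_CUBIC) for i,s in((F['side']['image'][120:255,205:305],540),(w['image'],300))]
p[0]=p[0][:540]; q=np.zeros((540,800,3),'uint8');q[:,:400]=p[0];q[:300,400:]=p[1]
q[300:540,400:640]=cv2.resize(F['side']['image'][100:180,240:320,::-1],(240,240))
cv2.imwrite('pics/c7.png',q)
E
```

```text
eef_pos: [535.1, -160.0, 217.8]
contact_force: [-4.8, 2.9, 21.6]
clock: 28.45
eef_pos: [532.9, -159.2, 216.1]
tcp_rot: [-3.141, -0.0, 1.8]
contact_force: [0.3, -0.0, -0.2]
opening: 0.739
grasp_force: 0.0
clock: 28.95
eef_pos: [533.0, -158.9, 317.3]
tcp_rot: [-3.141, -0.001, 1.8]
contact_force: [0.5, -0.8, 0.6]
opening: 0.994
grasp_force: 0.0
rim centre [ 591.2 -145.3] inliers 225 of 307 span [133. 101.]
side [(array([592., 894.]), np.float64(7.7)), (array([559., 166.]), np.float64(26.8)), (array([-112.,  -29.]), np.float64(9.1)), (array([ 589., -151.]), np.float64(1.8))]
scene [(array([718.,  41.]), np.float64(10.8)), (array([ 588., -154.]), np.float64(3.2))]
```

View pics/c7.png

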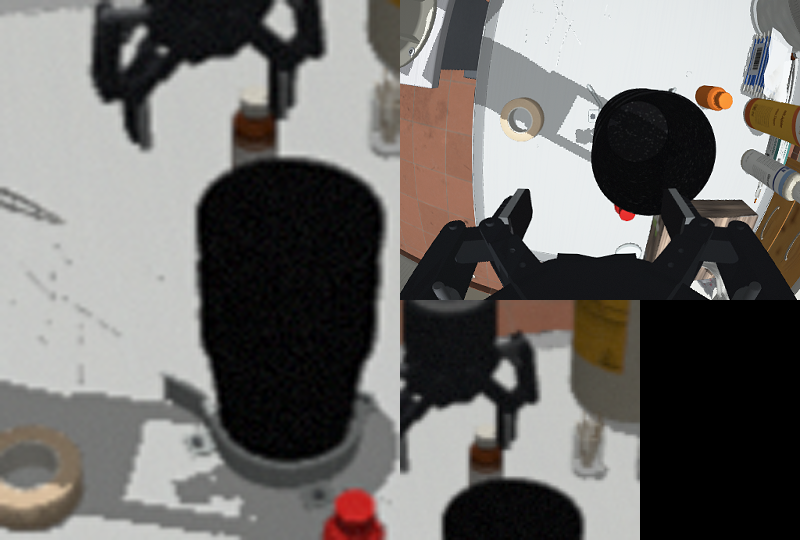

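The stack stands upright in the dock, its rim consistent with full nesting at 228 mm. Its position is unchanged since it was pushed home. The bottle is upright at about (611,186), the bystanders I can see are in place, and the gripper is clear.

```bash
python3 -c "
from rig import sign_off
print(sign_off())"
```

```text
the job is handed in; nothing more can be done
None
```

The job is handed in at about 29 s: the three beakers are nested upright against the back of the dock, and the brown bottle stands upright about 25 cm from it. I checked this by camera and by contact force, but no verdict was returned.

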